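# Wind the book press down on a warped book

## Task

Set the loose crank fully home on the square shaft end on top of the book press and wind it clockwise by its knob, several full turns, until the book is firmly squeezed under the press board. Tighten by feel: stop soon after it bites, do not force it and do not lean hard on the shaft. Leave the crank on the shaft and everything else on the table where it is.

Things in the scene. Friction and masses are not known exactly. Their poses are not given: they have to be found in the camera images.
- hub (a point): Centre of the loose crank's hub, a dark steel block 36 x 36 mm, 36 mm high, lying on the table socket down. This point is on its upright axis, 15 mm above its underside; z up, x along the arm towards the knob; faces square to x and y. The flat arm (18 mm wide, 24 to 32 mm above the hub's underside) reaches out along +x. The crank weighs 0.3 to 0.45 kg, most of it in the hub.
- socket (a point): Mouth of the square socket, at the centre of the hub's underside (15 mm below hub). The socket is 17.5 mm square and 27 mm deep, its sides parallel to the hub's faces.
- knob_mid (a point): Centre of the crank's knob: a wooden upright grip 25 mm in diameter and 42 mm tall, 75 mm from the hub's axis, its centre 56 mm above the hub's underside (41 mm above hub). It spins freely about its own upright axis, so its own yaw means nothing.
- shaft: The press's upright square shaft end: 16 mm square, 20 mm long, a 12.5 mm square tip on top. Origin on its axis at its foot, 165 mm above the table; z up, x and y square to its flats; its yaw is arbitrary. It fits the crank's socket in any of four ways, with 0.75 mm play on each side (about 5 degrees). Turned clockwise seen from above, it lowers the press board 12 mm a turn and holds where it is left.
- seat (a point): On the shaft's axis, 15 mm above its foot: where hub is when the crank is fully home (hub underside resting on the collar, 165 mm above the table).
- tip (a point): Centre of the shaft's top end, 190 mm above the table. The top 5 mm are the narrower tip, 12.5 mm square.
- press: The fixed press: bed 180 x 260 mm, 15 mm thick; a crossbar along its y (50 x 260 mm, top 155 mm above the table) on two columns 115 mm each side of the shaft, with round caps up to 163 mm; on the crossbar a round collar 42 mm across and 10 mm high, round the shaft's foot. Origin at the centre of the bed's underside, straight below the shaft.
- platen: The press board, 150 x 190 x 18 mm, that the screw lowers; origin at the centre of its underside. It starts some 20 to 40 mm above the book (two to three turns away). While it is clear of the book, turning takes about 4.5 N at the knob; once it bites, this rises steadily, by about 2.5 N per 100 N of squeeze, and a hand that stops there still feels the knob push back.
- book: The book in the press, 130 x 180 mm and roughly 30 to 40 mm thick, its covers a little warped: where the board bites must be felt. It lies on a springy cork pad on the bed and sinks about 1 mm for each 100 N of squeeze. Origin at the centre of its underside. A squeeze of about 60 to 300 N by the board is right.
- torch_mid (a point): A bystander, to be left alone: hand torch lying on the table, 125 mm long, 36 mm across; this point is near its middle.
- mug_mid (a point): A bystander, to be left alone: white mug, 76 mm across, 90 mm tall; this point is near its middle.
- keybowl_mid (a point): A bystander, to be left alone: shallow blue bowl, 120 mm across, 45 mm tall; this point is near its middle.
- brush_mid (a point): A bystander, to be left alone: small brush lying flat; this point is near its middle.
- polish_mid (a point): A bystander, to be left alone: small jar of polish, 64 mm across, 45 mm tall; this point is near its middle.

How it is judged:
On the way, in this order (a step that is already met when the one before it is completed fails the run):
1. the crank is fully home on the square shaft (distance between hub and seat below 0.005 m and angle between hub's own z axis and vertical below 0.12 rad), for 0.2 s.
2. the board squeezes the book with more than 60 N, the crank still home on the shaft (all of step 1 and contact force between platen and book above 60 N), for 0.3 s.
At the end, for the whole second after the job is handed in: The crank stands on the shaft, fully home (hub within 5 mm of seat, tilted less than 0.12 rad), let go and still; the board still squeezes the book with more than 40 N; the book lies within 30 mm of the bed's centre (all of step 1 and contact force between platen and book above 40 N and horizontal distance between book and press below 0.03 m); the robot touches nothing.
It fails at once if the book is squeezed with more than 350 N (contact force between platen and book above 350 N).
It fails at once if the shaft's tip or collar is leaned on with more than 60 N (contact force between any of shaft_c1, press_c4 and anything else above 60 N).
It fails at once if something else on the table is pushed more than 40 mm away (distance of any of torch_mid, mug_mid, keybowl_mid, brush_mid, polish_mid from where it was at the start of the episode above 0.04 m).
It also fails if it takes over 72 s, if anything falls off the work surface, if the arm or the gripper's body presses on something with over 40 N, if the wrist force passes 120 N, or if a joint passes its speed limit or range.

## Robot

A 6-joint arm with a two-finger parallel gripper is mounted at the origin on the work surface. World frame = base frame: x ahead of the robot, y to its left, z up, the work surface at z = 0. Lengths are in m, angles in rad, forces in N, time in s.
With the tool pointing down it reaches from about 0.3 to 0.875 m from the base axis. Payload 6.4 kg.
Tool frame: the origin (TCP) lies midway between the tips of the shut fingers; the grasp point (between the pads) lies 19 mm behind it; z points along the fingers, y is the line along which they close (so a half turn about z gives the same grasp; the last joint's range is limited). The gripper opens to 85 mm and grips with 20 to 120 N. Pads are 22 mm wide; open, the fingers measure 114 mm over their backs; the gripper's body (76 mm by 85 mm) begins 54 mm behind the grasp point. The pads swing forward as they close: fully open they stand 13 mm farther back than shut.
Start: joints at [-1.32, 0.181, 1.607, -0, 1.354, -0.206], TCP at [0.254, -0.516, 0.231] pointing down, gripper open.
Joint ranges: [-2.99, 2.99], [-0.89, 2.07], [0.3, 2.58], [-1.14, 4.28], [0, 2.63], [-3.12, 3.12]. Speed limits (rad/s): [2.57, 2.57, 3.01, 3.14, 3.14, 3.14].

## Interface

Orientations are given as a unit quaternion [w, x, y, z].
In Python, from bench import status, camera, ctrl gives the robot as it stands. The module is installed in compiled form; this text tells all that it offers.
- The arm moves only by the shell command python3 -m handwheel 'ROWS'. ROWS is JSON, a list that holds one entry, the list of rows, each a list of 7 numbers: the opening, from -1 (shut) to 1 (fully open), then the shift along the tool's x, y, z in cm, then the turn, a rotation vector about the tool's x, y, z in degrees. A call has 1 to 10 rows; each row is the pose to reach, as a shift and turn from the pose commanded when the call began, along the tool's axes at that moment; what a row does not reach only later rows make up. A row lasts 1/8 s, in which the tool goes at most 62.5 mm and 10.7 degrees, less where a joint would pass 70% of its speed; a pose out of reach is approached as far as the arm can. A call with a gripper value outside its range is refused whole. The fingers move at their own pace and stop on an object; the grip force is fixed at half the most. Time passes only in rows, so rows that repeat a pose let the fingers close. It gives the time, the measured TCP pose, the force, the opening and the grip force at its end, in the units of the state.
- status.get_obs(): the state, without advancing time (a new reading comes with each control period).
- camera(name): name is "side" or "top"; returns a dict with "frame" (384x512x3 uint8, blue, green, red), "depth" (384x512 float32, m along the optical axis (not along the pixel's ray), 0 where there is no reading), "fx", "fy", "cx", "cy" (pixels), "extrinsics" (4x4, takes a point from camera to world coordinates). Camera axes: x right, y down, z forward; pixel columns grow to the right and rows downward; lengths in m; the calibration is good to about 2 mm. A picture is of the moment at which its call begins.
- ctrl.hand_in(): hands the job in; it is judged then, once.
The state is a dict: "time_s": time; "q": joint angles; "dq": joint speeds; "joint_efforts": joint torques, N m; "eef_pos": TCP position; "eef_rot": TCP orientation; "wrist_force": force on the tool from outside, world axes, zero at the start; "torque": the same for the moment, N m; "opening": opening from 0.0 (shut) to 1.0 (fully open); "grasp_force": force on a finger pad.
Only numpy, scipy, OpenCV 4.12 (cv2) and the standard library are available. Lean on these libraries where they do the work, as an engineer would, in place of code of your own. Each camera call takes 0.05 s, during which the arm holds its last target. There are 200 camera calls.

## Working session

There is one attempt and no reset: what is moved stays moved. The work goes in short steps, Python scripts to look and compute and a shell command to move; the robot and the scene stay as the last step left them, time stands still between calls to the robot, and variables do not carry over. Pictures are saved under pics/ and viewed, at most 10 in all, crops included, and the job is handed in when it is done.

```bash
mkdir -p pics; cat > h.py <<'E'
import numpy as np, cv2
from scipy.spatial.transform import Rotation as R
from bench import status, camera, ctrl
def cloud(c):
    d=c["depth"]; v,u=np.mgrid[:d.shape[0],:d.shape[1]]
    p=np.stack([(u-c["cx"])/c["fx"]*d,(v-c["cy"])/c["fy"]*d,d],-1)
    T=np.array(c["extrinsics"]); return p@T[:3,:3].T+T[:3,3]
def rot(o): q=o["eef_rot"]; return R.from_quat([q[1],q[2],q[3],q[0]])
E
python3 - <<'E'
from h import *
for n in("top","side"):
    c=camera(n); cv2.imwrite(f"pics/{n}0.png",c["frame"]); np.savez(f"{n}0.npz",P=cloud(c),f=c["frame"])
    print(n,np.round(c["extrinsics"],3).tolist(),c["fx"])
o=status.get_obs(); print(o); print(rot(o).as_matrix().round(3))
E
```

```text
top [[-0.027, -0.998, 0.059, 0.443], [-0.999, 0.026, -0.026, -0.013], [0.024, -0.06, -0.998, 1.376], [0.0, 0.0, 0.0, 1.0]] 418.55466600999415
side [[-0.893, -0.351, 0.282, 0.123], [-0.45, 0.691, -0.566, 0.776], [0.004, -0.632, -0.775, 1.254], [0.0, 0.0, 0.0, 1.0]] 428.20064912932844
{'time_s': 0.1, 'q': array([-1.32030659e+00,  1.81433262e-01,  1.60791200e+00, -2.97603792e-05,
        1.35381235e+00, -2.06318084e-01]), 'dq': array([-0.00010675,  0.0007132 , -0.00454708, -0.00119332, -0.00113896,
       -0.00139475]), 'joint_efforts': array([ 5.06421929e-04, -4.45871937e+01, -3.52238488e+01, -2.09472914e-04,
        4.17655567e-03, -1.49350143e-05]), 'eef_pos': array([ 0.25349508, -0.51554729,  0.23049115]), 'eef_rot': array([-7.81968679e-04,  9.74028001e-01,  2.26426235e-01, -3.18055312e-05]), 'wrist_force': array([ 1.06473891,  0.54309598, -0.51569607]), 'torque': array([ 0.04130389, -0.01334629,  0.05014527]), 'grasp_force': 0.0, 'opening': 0.9960330185867267}
[[ 0.897  0.441 -0.   ]
 [ 0.441 -0.897  0.002]
 [ 0.    -0.002 -1.   ]]
```

View pics/top0.png

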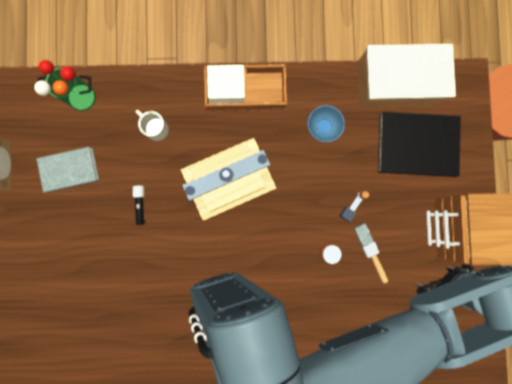

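View pics/side0.png

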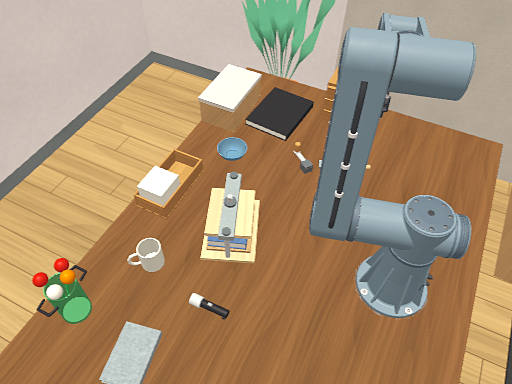

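The top view shows the crank at about (350,210), its orange knob at (365,195), the press shaft at (226,174), and jar, brush, bowl, mug and torch around it. The side view shows the same, with the crank near (302,158).

```bash
python3 - <<'E'
from h import *
D=np.load("top0.npz");P=D["P"];f=D["f"]
a=cv2.resize(f[180:228,330:380],None,fx=8,fy=8,interpolation=cv2.INTER_NEAREST)
b=cv2.resize(f[130:226,176:280],None,fx=4,fy=4,interpolation=cv2.INTER_NEAREST)[:384]
cv2.imwrite("pics/crop0.png",np.hstack([a,b[:384,:400]]))
def pr(n,m,):
    q=P[m]; print(n,len(q),q.mean(0).round(4),q.min(0).round(3),q.max(0).round(3))
    if len(q)>4: print(cv2.minAreaRect((q[:,:2]*1000).astype(np.float32)))
W=np.zeros(P.shape[:2],bool);W[180:228,335:380]=1
Z=P[...,2]
pr("knob",W&(Z>.06)&(Z<.1)); pr("hub",W&(Z>.028)&(Z<.05)); pr("low",W&(Z>.012)&(Z<.1))
W[:]=0;W[130:226,176:280]=1
pr("bar",W&(Z>.145)&(Z<.159));pr("shaft",W&(Z>.175)&(Z<.21));pr("collar",W&(Z>.16)&(Z<.17))
print((Z[200:222,338:370]*1000).astype(int)[::2,::2])
print((Z[162:186,214:238]*1000).astype(int)[::2,::2])
for n,y,x in(("jar",254,332),("brush",243,368),("bowl",123,326),("mug",125,152),("torch",205,139)):print(n,P[y,x].round(3))
D=np.load("side0.npz");P=D["P"];Z=P[...,2];W=np.zeros(Z.shape,bool);W[138:176,288:316]=1
pr("sknob",W&(Z>.06)&(Z<.1)); pr("shub",W&(Z>.03)&(Z<.04))
E
```

```text
knob 56 [ 0.4918 -0.3843  0.0737] [ 0.48  -0.396  0.061] [ 0.504 -0.374  0.08 ]
((491.5372009277344, -386.3363952636719), (23.468278884887695, 23.080724716186523), 56.43759536743164)
hub 221 [ 0.4468 -0.3514  0.0347] [ 0.408 -0.385  0.028] [ 0.503 -0.318  0.049]
((455.66583251953125, -361.758056640625), (36.21725845336914, 99.19813537597656), 49.23226547241211)
low 333 [ 0.4497 -0.3601  0.0394] [ 0.386 -0.402  0.013] [ 0.504 -0.317  0.08 ]
((441.599609375, -384.0699462890625), (92.60855102539062, 104.05301666259766), 52.38341522216797)
bar 1167 [0.557  0.043  0.1543] [ 0.488 -0.084  0.146] [0.627 0.169 0.159]
((557.9776611328125, 42.96647644042969), (50.66117477416992, 260.4311828613281), 22.376583099365234)
shaft 37 [0.5573 0.0425 0.1881] [0.547 0.033 0.176] [0.566 0.05  0.193]
((558.126708984375, 42.68732452392578), (16.9277286529541, 16.524860382080078), 28.17083740234375)
collar 261 [0.5574 0.0438 0.1636] [ 0.502 -0.075  0.16 ] [0.62  0.163 0.17 ]
((556.1087036132812, 42.8406982421875), (43.905155181884766, 256.02691650390625), 22.219669342041016)
[[-1  3 -1  0  0  4 -1  0 34 28 
[... 1084 characters left out ...]
4  150  152]
 [ 154  150  154  152  155  162  162  163  152  148  148  110]
 [ 154  154  152  152  158  153  153  152  144  114  112  109]
 [ 151  156  152  158  156  149  107  112  111  114  113  111]]
jar [ 0.305 -0.281  0.046]
brush [ 0.335 -0.405  0.019]
bowl [ 0.733 -0.285  0.01 ]
mug [0.74  0.29  0.004]
torch [0.477 0.329 0.028]
sknob 36 [ 0.4911 -0.3811  0.0719] [ 0.48  -0.395  0.062] [ 0.505 -0.372  0.082]
((492.5166931152344, -383.81793212890625), (23.738237380981445, 23.2657470703125), 6.339864253997803)
shub 104 [ 0.4455 -0.3499  0.0347] [ 0.408 -0.39   0.03 ] [ 0.503 -0.314  0.04 ]
((454.1611328125, -360.1142883300781), (37.244136810302734, 100.11103820800781), 48.56938552856445)
```

View pics/crop0.png

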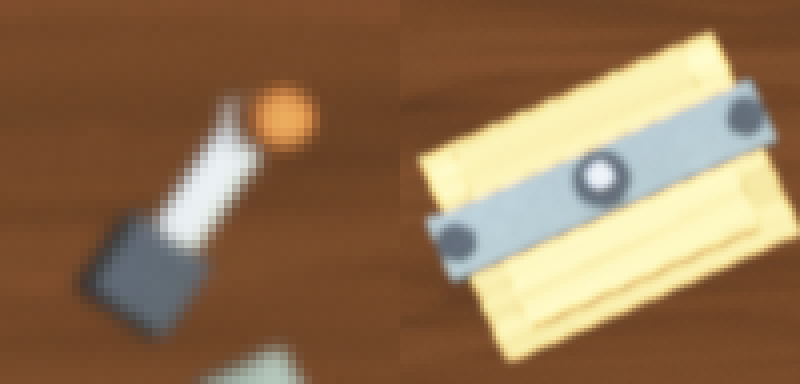

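The crop shows the crank's dark hub at lower left, the arm pointing to upper right with the orange knob, and the pale shaft tip inside the round collar. Next I'll average a few frames to get the hub and shaft yaws more precisely.

```bash
python3 - <<'E'
from h import *
from scipy.optimize import minimize
def sqfit(q,s,free=False):
    # robust square: best yaw from min rect after hull trimming, and from soft containment cost
    best=None
    for a in range(0,90,2):
        def cost(p):
            c,sn=np.cos(p[2]),np.sin(p[2]);d=q-p[:2]
            l=np.abs(np.c_[d@[c,sn],d@[-sn,c]])
            return (np.maximum(l-s/2,0)**2).sum()
        r=minimize(cost,[*q.mean(0),np.radians(a)],method="Nelder-Mead",options=dict(xatol=1e-5,fatol=1e-10))
        if best is None or r.fun<best[0]: best=(r.fun,r.x)
    return best[1][:2].round(4),np.degrees(best[1][2]).round(1)%90,best[0]*1e6/len(q)
for n in("top","side"):
    F=[];Cs=[]
    for i in range(6):
        c=camera(n);F.append(c["depth"]);Cs.append(c["frame"])
    c["depth"]=np.median(F,0); P=cloud(c);Z=P[...,2]
    print(n,"noise",np.std(F,0)[100:200,200:350].mean())
    near=lambda x,y,r:np.hypot(P[...,0]-x,P[...,1]-y)<r
    for nm,(x,y,r,a,b,s) in dict(shaft=(.557,.043,.02,.173,.2,.016),hub=(.432,-.34,.032,.008,.045,.036)).items():
        q=P[near(x,y,r)&(Z>a)&(Z<b)]; 
        if nm=="hub": # remove arm: keep points back of hub front face
            d=np.array([.777,-.629]); q=q[(q[:,:2]-[.432,-.34])@d<.018]
        zz=q[:,2]; print(nm,len(q),np.percentile(zz,[5,50,95]).round(4),sqfit(q[:,:2],s),cv2.minAreaRect((q[:,:2]*1000).astype(np.float32)))
    k=P[near(.49,-.385,.025)&(Z>.06)];print("knob",len(k),(k[:,:2].max(0)+k[:,:2].min(0))/2,k[k[:,2]>.073].mean(0))
    arm=P[near(.46,-.362,.016)&(Z>.025)&(Z<.036)];print("arm",len(arm),arm.mean(0),arm[:,2].mean())
    np.savez(n+"1.npz",P=P,f=np.mean(Cs,0))
E
```

```text
top noise 0.014880442
shaft 37 [0.1841 0.1892 0.1909] (array([0.5578, 0.0425]), np.float64(27.5), np.float64(0.022303884844421328)) ((557.6519165039062, 42.50275421142578), (16.94774055480957, 16.518047332763672), 25.204038619995117)
hub 148 [0.0164 0.0353 0.0378] (array([ 0.4313, -0.3412]), np.float64(52.5), np.float64(0.0022602617936569643)) ((431.2044677734375, -341.05316162109375), (36.62080383300781, 35.22534942626953), 51.59115219116211)
knob 55 [ 0.49333989 -0.38508647] [ 0.49234647 -0.38556277  0.07593422]
arm 55 [ 0.45978268 -0.36176777  0.03144475] 0.031444751533913046
side noise 0.017725715
shaft 40 [0.1759 0.1885 0.1899] (array([0.5571, 0.0435]), np.float64(30.3), np.float64(0.01769705364402085)) ((557.0537109375, 43.44436264038086), (16.307649612426758, 16.965784072875977), 28.009334564208984)
hub 120 [0.0117 0.0335 0.0375] (array([ 0.4314, -0.3405]), np.float64(54.1), np.float64(0.006371564113540682)) ((431.3669128417969, -340.6199645996094), (37.70833206176758, 35.790557861328125), 52.47983169555664)
knob 38 [ 0.49171131 -0.38256399] [ 0.49183055 -0.3833992   0.07583787]
arm 26 [ 0.46088331 -0.36059899  0.03102617] 0.031026172410247837
```

```bash
python3 - <<'E'
from h import *
o=status.get_obs();M=rot(o).as_matrix();p=np.array(o["eef_pos"])
a=np.radians(-36.5);ex=np.array([np.cos(a),np.sin(a)]);ey=np.array([-ex[1],ex[0]]);h=np.array([.4313,-.341])
for n in("top","side"):
    P=np.load(n+"1.npz")["P"];q=P[(np.abs(P[...,0]-.43)<.15)&(np.abs(P[...,1]+.34)<.15)&(P[...,2]>.008)&(P[...,2]<.1)]
    l=np.c_[(q[:,:2]-h)@ex,(q[:,:2]-h)@ey,q[:,2]]
    s=l[(np.abs(l[:,0])<14)&(np.abs(l[:,1])>.021)&(np.abs(l[:,1])<.075)&(np.abs(l[:,0])<.016)]
    print(n,(s[np.argsort(np.abs(s[:,1]))][:12]*1000).round())
print("shift cm to hub z.12",M.T@(np.array([*h,.12])-p)*100)
E
```

```text
top [[-14. -51.  10.]
 [-13. -52.  18.]
 [-15. -53.  19.]
 [ -7. -54.  10.]
 [-10. -55.  14.]
 [ -6. -56.  16.]
 [-13. -56.  17.]
 [ -9. -57.  20.]
 [ -4. -58.  18.]
 [-12. -59.  18.]
 [  0. -59.  16.]
 [ -7. -60.  17.]]
side [[-14. -52.  18.]
 [ -8. -56.  17.]
 [ -5. -58.  19.]
 [-10. -60.  17.]
 [ -7. -62.  19.]
 [  1. -62.  16.]
 [  3. -63.  20.]
 [  0. -66.  16.]
 [  5. -70.  15.]]
shift cm to hub z.12 [23.66701048 -7.87558772 11.13237292]
```

```bash
python3 -m handwheel '[[[0.1,-3,-1,0,0,0,10],[0.1,-6,-3,0,0,0,20],[0.1,-3,-5,0,0,0,30],[0.1,0,-7,0,0,0,40],[0.1,3,-7,0,0,0,50],[0.1,6,-7,0,0,0,60],[0.1,6,-7,0,0,0,62]]]' ; echo
```

```text
time_s: 1.58
eef_pos: [0.2779, -0.4259, 0.2315]
eef_rot: [0.0, 0.952, -0.307, 0.0]
wrist_force: [0.8, -0.5, 0.0]
opening: 0.546
grasp_force: 0.0
```

```bash
cat >> h.py <<'E'
def go(x,y,z,yaw=None):
    o=status.get_obs();r=rot(o);M=r.as_matrix();p=np.array(o["eef_pos"])
    cy=np.degrees(np.arctan2(M[1,0],M[0,0]))
    print("pos",p.round(4),"yaw",cy.round(2),"tilt",np.degrees(np.arccos(-M[2,2])).round(2),"F",np.round(o["wrist_force"],1),"T",np.round(o["torque"],2),"open",round(o["opening"],3),"q6",round(o["q"][5],2))
    print("shift cm",(M.T@(np.array([x,y,z])-p)*100).round(2),"turn z",None if yaw is None else round(((cy-yaw)+180)%360-180,1))
E
python3 -c "
from h import *
go(.4313,-.341,.10,-36.5)"
```

```text
pos [ 0.2779 -0.4259  0.2315] yaw -35.74 tilt 0.02 F [ 0.8 -0.5  0. ] T [ 0.04 -0.03 -0.01] open 0.546 q6 0.97
shift cm [  7.49 -15.86  13.15] turn z 0.8
```

```bash
python3 -m handwheel '[[[0.1,3.0,-6,0,0,0,0.8],[0.1,5.5,-11.5,1,0,0,0.8],[0.1,7.49,-15.86,4,0,0,0.8],[0.1,7.49,-15.86,9,0,0,0.8],[0.1,7.49,-15.86,13.15,0,0,0.8],[0.1,7.49,-15.86,13.15,0,0,0.8],[0.1,7.49,-15.86,13.15,0,0,0.8]]]' ; python3 -c "
from h import *
go(.4313,-.341,.004,-36.5)"
```

```text
time_s: 2.45
eef_pos: [0.4305, -0.3435, 0.1014]
eef_rot: [0.001, 0.949, -0.314, 0.001]
wrist_force: [0.7, -0.2, 0.8]
opening: 0.548
grasp_force: 0.0
pos [ 0.4305 -0.3435  0.1014] yaw -36.63 tilt 0.12 F [ 0.7 -0.2  0.8] T [ 0.02 -0.04  0.03] open 0.548 q6 1.32
shift cm [-0.1  -0.25  9.74] turn z -0.1
```

```bash
python3 -m handwheel '[[[0.1,0,0,2.5,0,0,0],[0.1,0,0,4,0,0,0],[0.1,0,0,4,0,0,0]]]' ; python3 -c "
from h import *
go(.4313,-.341,.004,-36.5)"
```

```text
time_s: 2.82
eef_pos: [0.4299, -0.3421, 0.0599]
eef_rot: [-0.0, 0.949, -0.314, -0.0]
wrist_force: [-1.3, -0.4, -0.3]
opening: 0.551
grasp_force: 0.0
pos [ 0.4299 -0.3421  0.0599] yaw -36.64 tilt 0.03 F [-1.3 -0.4 -0.3] T [ 0.01  0.01 -0.04] open 0.551 q6 1.32
shift cm [ 0.05 -0.17  5.59] turn z -0.1
```

```bash
python3 -m handwheel '[[[0.1,0,-0.15,2.5,0,0,0],[0.1,0.05,-0.15,4.5,0,0,0],[0.1,0.05,-0.15,5.5,0,0,0],[0.1,0.05,-0.15,5.5,0,0,0],[-0.3,0.05,-0.15,5.5,0,0,0],[-1,0.05,-0.15,5.5,0,0,0],[-1,0.05,-0.15,5.5,0,0,0],[-1,0.05,-0.15,5.5,0,0,0],[-1,0.05,-0.15,5.5,0,0,0]]]' ; python3 -c "
from h import *
go(.4313,-.341,.1,-36.5)"
```

```text
time_s: 3.95
eef_pos: [0.432, -0.3419, 0.0059]
eef_rot: [0.001, 0.949, -0.314, 0.001]
wrist_force: [-2.0, 1.1, 5.9]
opening: 0.418
grasp_force: 61.1
pos [ 0.432  -0.3419  0.0059] yaw -36.62 tilt 0.1 F [-2.   1.1  5.9] T [ 0.09  0.23 -0.01] open 0.418 q6 1.33
shift cm [-0.09 -0.02 -9.41] turn z -0.1
```

```bash
python3 -m handwheel '[[[-1,0,0,-3,0,0,0],[-1,0,0,-8,0,0,0],[-1,0,0,-14,0,0,-10],[-1,0,0,-19.5,0,0,-20],[-1,0,0,-22.5,0,0,-30],[-1,0,0,-22.5,0,0,-40],[-1,0,0,-22.5,0,0,-50],[-1,0,0,-22.5,0,0,-60],[-1,0,0,-22.5,0,0,-64.6],[-1,0,0,-22.5,0,0,-64.6]]]' ; python3 -c "
from h import *
go(.5584,.0435,.225,28)"
```

```text
time_s: 5.2
eef_pos: [0.4311, -0.3405, 0.229]
eef_rot: [-0.001, 0.97, 0.241, -0.0]
wrist_force: [0.1, 0.7, -4.8]
opening: 0.413
grasp_force: 61.4
pos [ 0.4311 -0.3405  0.229 ] yaw 27.93 tilt 0.09 F [ 0.1  0.7 -4.8] T [-0.05  0.08  0.09] open 0.413 q6 0.2
shift cm [ 29.23 -27.96   0.44] turn z -0.1
```

```bash
python3 -m handwheel '[[[-1,3,-3,0,0,0,0],[-1,7,-7,0,0,0,0],[-1,11,-11,0,0,0,0],[-1,15.5,-15,0,0,0,0],[-1,20,-19,0,0,0,0],[-1,24,-23,0,0,0,0],[-1,27.5,-26.3,0,0,0,0],[-1,29.23,-27.96,0,0,0,0],[-1,29.23,-27.96,0,0,0,0],[-1,29.23,-27.96,0,0,0,0]]]' ; python3 - <<'E'
from h import *
go(.5584,.0435,.195,28)
for n in("top","side"):
    c=camera(n);F=[c["depth"]]+[camera(n)["depth"] for i in range(3)];c["depth"]=np.median(F,0);P=cloud(c);Z=P[...,2]
    print(n)
    k=P[(np.hypot(P[...,0]-.6246,P[...,1]-.0787)<.03)&(Z>.275)&(Z<.315)];print("knob",len(k),(k[:,:2].max(0)+k[:,:2].min(0))/2,k[:,2].max())
    if n=="side":
        cv2.imwrite("pics/side2.png",cv2.resize(c["frame"][120:270,170:300],None,fx=4,fy=4,interpolation=cv2.INTER_CUBIC))
E
```

```text
time_s: 6.45
eef_pos: [0.5581, 0.0425, 0.2294]
eef_rot: [0.0, 0.97, 0.241, -0.0]
wrist_force: [-0.6, 0.0, -3.8]
opening: 0.417
grasp_force: 61.5
pos [0.5581 0.0425 0.2294] yaw 27.92 tilt 0.06 F [-0.6  0.  -3.8] T [-0.07  0.06  0.01] open 0.417 q6 0.95
shift cm [ 0.08 -0.07  3.44] turn z -0.1
topTraceback (most recent call last):
  File "<stdin>", line 6, in <module>
    return umr_maximum(a, axis, None, out, keepdims, initial, where)
ValueError: zero-size array to reduction operation maximum which has no identity
```

```bash
python3 -m handwheel '[[[-1,0.08,-0.07,2,0,0,0],[-1,0.08,-0.07,3.2,0,0,0],[-1,0.08,-0.07,3.6,0,0,0],[-1,0.08,-0.07,3.6,0,0,0]]]' ; python3 - <<'E'
from h import *
go(.5584,.0435,.191,28)
n="side";c=camera(n);cv2.imwrite("pics/side2.png",cv2.resize(c["frame"][130:250,180:290],None,fx=5,fy=5,interpolation=cv2.INTER_CUBIC))
E
```

```text
time_s: 7.15
eef_pos: [0.5588, 0.0437, 0.1937]
eef_rot: [-0.0, 0.97, 0.242, -0.0]
wrist_force: [-0.1, -0.1, -4.3]
opening: 0.411
grasp_force: 61.5
pos [0.5588 0.0437 0.1937] yaw 27.95 tilt 0.02 F [-0.1 -0.1 -4.3] T [-0.04  0.12 -0.02] open 0.411 q6 0.95
shift cm [-0.05  0.    0.27] turn z -0.0
```

View pics/side2.png

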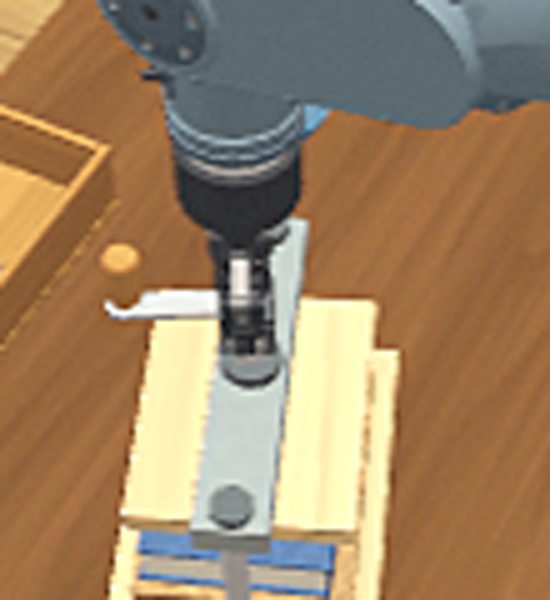

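The crank sits in the fingers just above the collar with its knob out to the left. The tip has entered the socket without any force, so I continue by feel.

```bash
python3 -m handwheel '[[[-1,-0.03,0,0.2,0,0,0],[-1,-0.03,0,0.4,0,0,0],[-1,-0.03,0,0.5,0,0,0],[-1,-0.03,0,0.5,0,0,0]]]' ; python3 - <<'E'
from h import *
go(.5584,.0435,.171,28)
E
```

```text
time_s: 7.7
eef_pos: [0.5591, 0.0438, 0.1903]
eef_rot: [0.0, 0.97, 0.242, 0.001]
wrist_force: [-3.4, 0.2, 5.9]
opening: 0.412
grasp_force: 62.9
pos [0.5591 0.0438 0.1903] yaw 27.99 tilt 0.09 F [-3.4  0.2  5.9] T [-0.04  0.63  0.01] open 0.412 q6 0.95
shift cm [-0.08 -0.01  1.93] turn z -0.0
```

```bash
python3 -m handwheel '[[[-1,-0.09,-0.05,0.05,0,0,0],[-1,-0.09,-0.05,0.15,0,0,0],[-1,-0.09,-0.05,0.25,0,0,0],[-1,-0.09,-0.05,0.25,0,0,0]]]' ; python3 - <<'E'
from h import *
go(.5584,.0435,.171,28)
E
```

```text
time_s: 8.2
eef_pos: [0.5592, 0.0437, 0.1899]
eef_rot: [0.001, 0.97, 0.242, 0.002]
wrist_force: [-4.4, -0.7, 14.4]
opening: 0.412
grasp_force: 64.0
pos [0.5592 0.0437 0.1899] yaw 27.99 tilt 0.27 F [-4.4 -0.7 14.4] T [ 0.02  1.04 -0.03] open 0.412 q6 0.95
shift cm [-0.09 -0.02  1.89] turn z -0.0
```

```bash
python3 -m handwheel '[[[-1,0,0,-0.3,0,0,0],[-1,0,0,-0.6,0,0,0],[-1,0.25,0,-0.6,0,0,0],[-1,0.5,0,-0.6,0,0,0],[-1,0.5,0,-0.6,0,0,0]]]' ; python3 -c "
from h import *
go(.5584,.0435,.171,28)"
python3 -m handwheel '[[[-1,-0.3,0,0,0,0,0],[-1,-0.6,0,0,0,0,0],[-1,-0.9,0,0,0,0,0],[-1,-0.9,0,0,0,0,0]]]' ; python3 -c "
from h import *
go(.5584,.0435,.171,28)"
```

```text
time_s: 8.82
eef_pos: [0.5597, 0.0452, 0.1914]
eef_rot: [0.0, 0.97, 0.242, -0.003]
wrist_force: [-9.2, -4.9, 2.7]
opening: 0.413
grasp_force: 62.4
pos [0.5597 0.0452 0.1914] yaw 27.98 tilt 0.4 F [-9.2 -4.9  2.7] T [-0.92  1.81  0.03] open 0.413 q6 0.95
shift cm [-0.18  0.09  2.04] turn z -0.0
time_s: 9.32
eef_pos: [0.5551, 0.0427, 0.1923]
eef_rot: [-0.0, 0.97, 0.242, 0.002]
wrist_force: [4.7, 2.8, -7.9]
opening: 0.412
grasp_force: 60.9
pos [0.5551 0.0427 0.1923] yaw 27.97 tilt 0.2 F [ 4.7  2.8 -7.9] T [ 0.53 -0.83  0.08] open 0.412 q6 0.94
shift cm [0.32 0.08 2.13] turn z -0.0
```

```bash
python3 -m handwheel '[[[-1,0.4,0,0,0,0,0],[-1,0.4,0.3,0,0,0,0],[-1,0.4,0.5,0,0,0,0],[-1,0.4,0.5,0,0,0,0]]]' ; python3 -c "
from h import *
go(.5575,.044,.171,28)"
python3 -m handwheel '[[[-1,0,-0.3,0,0,0,0],[-1,0,-0.6,0,0,0,0],[-1,0,-0.9,0,0,0,0],[-1,0,-0.9,0,0,0,0]]]' ; python3 -c "
from h import *
go(.5575,.044,.171,28)"
```

```text
time_s: 9.82
eef_pos: [0.5592, 0.0409, 0.1922]
eef_rot: [-0.002, 0.97, 0.242, -0.001]
wrist_force: [-2.8, 7.5, -2.0]
opening: 0.409
grasp_force: 61.9
pos [0.5592 0.0409 0.1922] yaw 27.99 tilt 0.21 F [-2.8  7.5 -2. ] T [1.17 0.52 0.01] open 0.409 q6 0.94
shift cm [-0.   -0.34  2.12] turn z -0.0
time_s: 10.32
eef_pos: [0.5566, 0.0454, 0.1924]
eef_rot: [0.002, 0.97, 0.242, 0.001]
wrist_force: [3.0, -7.4, -6.8]
opening: 0.413
grasp_force: 61.3
pos [0.5566 0.0454 0.1924] yaw 27.95 tilt 0.25 F [ 3.  -7.4 -6.8] T [-1.15 -0.54  0.05] open 0.413 q6 0.95
shift cm [0.02 0.15 2.14] turn z -0.0
```

```bash
python3 -m handwheel '[[[-1,-0.02,0.4,0,0,0,0],[-1,-0.02,0.4,0,0,0,0],[-1,-0.02,0.4,0.3,0,0,0],[-1,-0.02,0.4,0.6,0,0,0],[-1,-0.02,0.4,0.9,0,0,0],[-1,-0.02,0.4,0.9,0,0,0]]]' ; python3 -c "
from h import *
go(.5577,.0432,.171,28)"
```

```text
time_s: 11.08
eef_pos: [0.5576, 0.0433, 0.1831]
eef_rot: [0.0, 0.97, 0.242, 0.0]
wrist_force: [2.0, -3.9, -4.5]
opening: 0.412
grasp_force: 62.1
pos [0.5576 0.0433 0.1831] yaw 27.97 tilt 0.04 F [ 2.  -3.9 -4.5] T [-0.77 -0.41  0.02] open 0.412 q6 0.95
shift cm [0.   0.02 1.21] turn z -0.0
```

```bash
python3 -m handwheel '[[[-1,0,0.05,0.3,0,0,0],[-1,0,0.06,0.7,0,0,0],[-1,0,0.06,1.0,0,0,0],[-1,0,0.06,1.25,0,0,0],[-1,0,0.06,1.4,0,0,0],[-1,0,0.06,1.4,0,0,0]]]' ; python3 -c "
from h import *
go(.5577,.0432,.171,28)"
```

```text
time_s: 11.82
eef_pos: [0.5577, 0.0432, 0.171]
eef_rot: [0.0, 0.97, 0.242, 0.0]
wrist_force: [-5.6, -3.0, 9.8]
opening: 0.412
grasp_force: 63.7
pos [0.5577 0.0432 0.171 ] yaw 27.99 tilt 0.02 F [-5.6 -3.   9.8] T [-0.46  0.97  0.02] open 0.412 q6 0.95
shift cm [ 0. -0. -0.] turn z -0.0
```

```bash
python3 -m handwheel '[[[-1,0,0,-0.15,0,0,0],[0.3,0,0,-0.15,0,0,0],[0.3,0,0,-0.15,0,0,0],[0.3,0,0,-0.15,0,0,0],[0.3,0,0,-3,0,0,0],[0.3,0,0,-7,0,0,0],[0.3,0,0,-10,0,0,0],[0.3,0,0,-10,0,0,0]]]' ; python3 - <<'E'
from h import *
go(.6236,.0782,.27,28)
for n in("top","side"):
    F=[]
    for i in range(3): c=camera(n);F.append(c["depth"])
    c["depth"]=np.median(F,0);P=cloud(c);Z=P[...,2]
    k=P[(np.hypot(P[...,0]-.6236,P[...,1]-.0782)<.03)&(Z>.215)&(Z<.247)]
    print(n,len(k),(k[:,:2].max(0)+k[:,:2].min(0))/2,k[:,2].max()) if len(k) else print(n,0)
    k=P[(np.hypot(P[...,0]-.5577,P[...,1]-.043)<.03)&(Z>.19)&(Z<.21)]
    print(" hubtop",len(k),k[:,2].mean() if len(k) else 0)
    if n=="side": cv2.imwrite("pics/side3.png",cv2.resize(c["frame"][130:250,180:290],None,fx=5,fy=5,interpolation=cv2.INTER_CUBIC))
E
```

```text
time_s: 12.82
eef_pos: [0.5593, 0.0432, 0.2722]
eef_rot: [0.001, 0.97, 0.242, 0.003]
wrist_force: [0.1, 0.4, -0.3]
opening: 0.652
grasp_force: 0.0
pos [0.5593 0.0432 0.2722] yaw 27.98 tilt 0.33 F [ 0.1  0.4 -0.3] T [-0.03 -0.01 -0.01] open 0.652 q6 0.95
shift cm [ 7.32 -0.08  0.26] turn z -0.0
top 0
 hubtop 8 0.1987962599061686
side 73 [0.62288075 0.08009579] 0.24366709169415612
 hubtop 136 0.19915274831633797
```

View pics/side3.png

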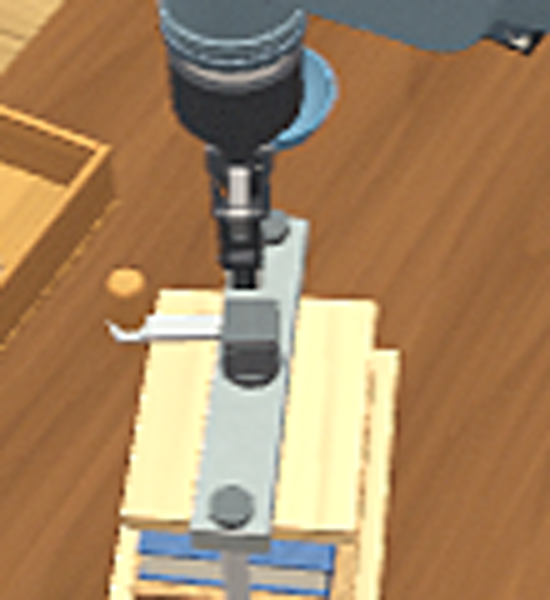

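The crank sits level on the collar with its hub on the shaft. The knob is at left (125,280 in the crop). Now I grip the knob.

```bash
python3 -m handwheel '[[[0.3,4,-0.1,0,0,0,0],[0.3,7.4,-0.1,0,0,0,0],[0.3,7.4,-0.1,0,0,0,0],[0.3,7.4,-0.1,3,0,0,0],[0.3,7.4,-0.1,5.5,0,0,0],[0.3,7.4,-0.1,6.4,0,0,0],[0.3,7.4,-0.1,6.4,0,0,0]]]' ; python3 -c "
from h import *
go(.6236,.0785,.207,28)"
python3 -m handwheel '[[[-1,0,0,0,0,0,0],[-1,0,0,0,0,0,0],[-1,0,0,0,0,0,0],[-1,0,0,0,0,0,0],[-1,0,0,0,0,0,0]]]' ; python3 -c "
from h import *
go(.5575,.043,.207,28)"
```

```text
time_s: 14.0
eef_pos: [0.6219, 0.0785, 0.2048]
eef_rot: [-0.0, 0.97, 0.242, -0.001]
wrist_force: [0.1, -0.1, -0.6]
opening: 0.652
grasp_force: 0.0
pos [0.6219 0.0785 0.2048] yaw 27.96 tilt 0.09 F [ 0.1 -0.1 -0.6] T [-0.02 -0.07 -0.02] open 0.652 q6 1.02
shift cm [ 0.15  0.08 -0.22] turn z -0.0
time_s: 14.62
eef_pos: [0.6235, 0.0789, 0.2064]
eef_rot: [0.0, 0.97, 0.242, 0.001]
wrist_force: [3.4, 1.9, 5.0]
opening: 0.278
grasp_force: 58.9
pos [0.6235 0.0789 0.2064] yaw 27.98 tilt 0.16 F [3.4 1.9 5. ] T [ 0.18 -0.33  0.04] open 0.278 q6 1.02
shift cm [-7.51  0.07 -0.08] turn z -0.0
```

```bash
python3 -m handwheel '[[[-1,-0.65,3.05,0,0,0,0],[-1,-2.48,5.57,0,0,0,0],[-1,-5.18,7.13,0,0,0,0],[-1,-8.28,7.46,0,0,0,0],[-1,-11.25,6.5,0,0,0,0],[-1,-13.57,4.41,0,0,0,0],[-1,-14.84,1.56,0,0,0,0],[-1,-14.84,-1.56,0,0,0,0],[-1,-13.57,-4.41,0,0,0,0],[-1,-11.25,-6.5,0,0,0,0]]]' ; cat >> h.py <<'E'
C=np.array([.5573,.0437])
def feel(bias=(0,0)):
    o=status.get_obs();p=np.array(o["eef_pos"]);d=p[:2]-C;r=np.hypot(*d);d/=r
    f=np.array(o["wrist_force"]);t=np.array([d[1],-d[0]])
    print("t",o["time_s"],"cw angle from start",round((28-np.degrees(np.arctan2(d[1],d[0])))%360,1),"r",(r*1e3).round(1),"z",p[2].round(4),"F",f.round(1),"pushback",round(-f[:2]@t,2),"radial",round(f[:2]@d,2),"open",round(o["opening"],3))
E
python3 -c "
from h import *
feel()"
```

```text
time_s: 15.88
eef_pos: [0.4925, 0.0824, 0.2064]
eef_rot: [0.002, 0.97, 0.242, -0.0]
wrist_force: [8.1, -12.2, 1.2]
opening: 0.268
grasp_force: 59.7
t 15.875 cw angle from start 238.8 r 75.5 z 0.2064 F [  8.1 -12.2   1.2] pushback 6.29 radial -13.23 open 0.268
```

```bash
python3 -m handwheel '[[[-1,2.97,-0.96,0,0,0,0],[-1,6.07,-0.63,0,0,0,0],[-1,8.77,0.93,0,0,0,0],[-1,10.6,3.45,0,0,0,0],[-1,11.25,6.5,0,0,0,0],[-1,10.6,9.55,0,0,0,0],[-1,8.77,12.07,0,0,0,0],[-1,6.07,13.63,0,0,0,0],[-1,2.97,13.96,0,0,0,0],[-1,0,13,0,0,0,0]]]' >/dev/null; python3 -c "
from h import *
feel()"
python3 -m handwheel '[[[-1,0,0,0,0,0,0],[-1,0,0,0,0,0,0]]]' >/dev/null; python3 -c "
from h import *
feel()
P=cloud(camera('side'))
np.save('p3.npy',P)
for n in ('side',):
    c=camera(n);cv2.imwrite('pics/side4.png',cv2.resize(c['frame'][170:270,180:290],None,fx=6,fy=6,interpolation=cv2.INTER_CUBIC)[:,:800])"
```

```text
t 17.125 cw angle from start 119.5 r 76.5 z 0.2067 F [6.2 5.8 2.5] pushback 6.07 radial -5.95 open 0.27
t 17.375 cw angle from start 120.6 r 76.2 z 0.2066 F [-1.  -3.3  8.8] pushback -0.85 radial 3.3 open 0.275
```

View pics/side4.png

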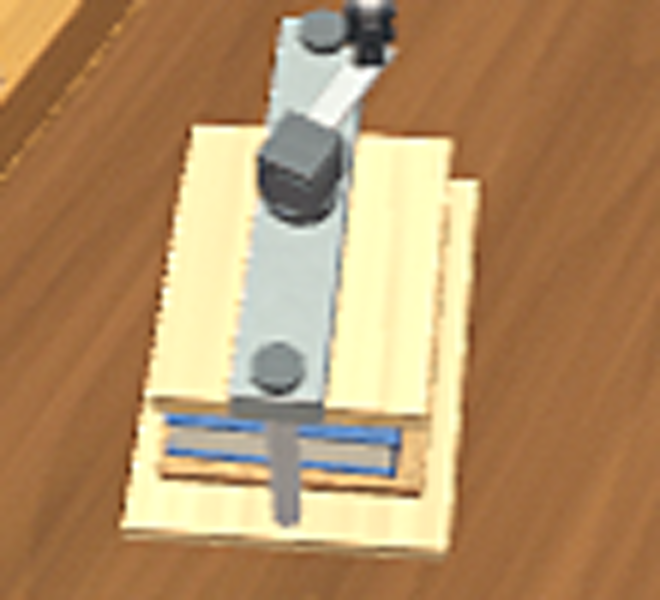

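The crank is wound with the gripper on the knob at upper right, and the board's front edge is now just above the book's blue cover. I'll estimate the gap from depth.

```bash
python3 - <<'E'
from h import *
a=np.radians(22.4+90);e=np.array([np.cos(a),np.sin(a)]);f=np.array([e[1],-e[0]]);c=np.array([.5575,.043])
for nm,P in (("before",np.load("side1.npz")["P"]),("now",np.load("p3.npy"))):
    d=P[...,:2]-c;u=d@e;v=d@f;Z=P[...,2]
    m=(np.abs(v)>.03)&(np.abs(v)<.065)&(np.abs(u)<.085)&(Z>.07)
    print(nm,"platen top",np.median(Z[m]).round(4))
    for s in(1,-1):
        for lo in range(70,125,4):
            k=(u*s>lo/1e3)&(u*s<(lo+4)/1e3)&(abs(v)>.02)&(abs(v)<.055)&(Z>.0)
            if k.sum()>3: print(s,lo,k.sum(),np.percentile(Z[k],[5,25,50,75,95]).round(3))
E
```

```text
before platen top 0.1112
1 70 24 [0.068 0.11  0.111 0.112 0.154]
1 74 40 [0.06  0.062 0.111 0.113 0.147]
1 78 36 [0.06  0.062 0.11  0.112 0.153]
1 82 54 [0.03  0.061 0.063 0.111 0.127]
1 86 118 [0.029 0.037 0.048 0.061 0.112]
1 90 92 [0.026 0.03  0.061 0.11  0.113]
1 94 71 [0.025 0.028 0.101 0.107 0.152]
1 98 64 [0.013 0.016 0.02  0.025 0.028]
1 102 26 [0.013 0.014 0.015 0.016 0.153]
1 106 29 [0.013 0.014 0.015 0.017 0.154]
1 110 21 [0.013 0.014 0.015 0.016 0.155]
1 114 26 [0.013 0.014 0.015 0.016 0.154]
1 118 28 [0.013 0.014 0.015 0.016 0.155]
1 122 22 [0.013 0.015 0.015 0.016 0.154]
-1 70 19 [0.11  0.111 0.111 0.113 0.155]
-1 74 18 [0.11  0.111 0.111 0.112 0.156]
-1 78 20 [0.11  0.111 0.112 0.113 0.153]
-1 82 17 [0.11  0.111 0.112 0.112 0.154]
-1 86 16 [0.111 0.111 0.112 0.113 0.154]
-1 90 13 [0.109 0.11  0.112 0.113 0.155]
-1 94 6 [0.111 0.119 0.147 0.156 0.157]
-1 98 4 [0.134 0.14  0.145 0.15  0.152]
-1 102 5 [0.153 0.154 0.155 0.155 0.156]
-1 110 4 [0.154 0.154 0.154 0.155 0.156]
-1 118 4 [0.153 0.153 0.154 0.154 0.155]
now platen top 0.3417
1 70 19 [0.093 0.096 0.097 0.123 0.15
[... 364 characters left out ...]
5]
1 110 28 [0.012 0.015 0.017 0.019 0.153]
1 114 27 [0.011 0.013 0.015 0.017 0.154]
1 118 21 [0.013 0.014 0.016 0.018 0.154]
1 122 30 [0.013 0.014 0.016 0.018 0.153]
-1 70 28 [0.09  0.095 0.156 0.567 0.569]
-1 74 24 [0.093 0.094 0.098 0.567 0.569]
-1 78 36 [0.092 0.094 0.099 0.566 0.568]
-1 82 20 [0.093 0.096 0.128 0.567 0.568]
-1 86 32 [0.093 0.096 0.099 0.566 0.569]
-1 90 20 [0.093 0.096 0.562 0.566 0.569]
-1 94 11 [0.092 0.094 0.566 0.567 0.568]
-1 98 9 [0.156 0.558 0.566 0.566 0.568]
-1 102 6 [0.562 0.564 0.566 0.568 0.571]
-1 106 12 [0.152 0.158 0.563 0.567 0.571]
-1 110 8 [0.298 0.561 0.565 0.568 0.57 ]
-1 114 8 [0.294 0.56  0.563 0.566 0.569]
-1 118 11 [0.155 0.359 0.557 0.567 0.57 ]
```

```bash
python3 -m handwheel '[[[-1,-2.32,-2.09,0,0,0,0],[-1,-3.59,-4.94,0,0,0,0],[-1,-3.59,-8.06,0,0,0,0],[-1,-2.32,-10.91,0,0,0,0],[-1,0,-13,0,0,0,0],[-1,2.97,-13.96,0,0,0,0],[-1,6.07,-13.63,0,0,0,0],[-1,8.77,-12.07,0,0,0,0],[-1,10.6,-9.55,0,0,0,0],[-1,11.25,-6.5,0,0,0,0]]]' >/dev/null; python3 -c "
from h import *
feel()"
python3 -m handwheel '[[[-1,0,0,0,0,0,0],[-1,0,0,0,0,0,0]]]' >/dev/null; python3 -c "
from h import *
feel()"
```

```text
t 18.725 cw angle from start 358.4 r 75.3 z 0.206 F [-6.1  4.1  6.6] pushback 6.59 radial -3.31 open 0.274
t 18.975 cw angle from start 0.4 r 75.0 z 0.2062 F [2.3 0.  5.2] pushback -1.07 radial 2.09 open 0.27
```

```bash
python3 -m handwheel '[[[-1,-0.26,1.94,0,0,0,0],[-1,-1.0,3.75,0,0,0,0],[-1,-2.2,5.3,0,0,0,0],[-1,-3.75,6.5,0,0,0,0],[-1,-5.56,7.24,0,0,0,0],[-1,-7.5,7.5,0,0,0,0]]]' >/dev/null; python3 -c "
from h import *
feel()"
python3 -m handwheel '[[[-1,0,0,0,0,0,0],[-1,0,0,0,0,0,0]]]' >/dev/null; python3 -c "
from h import *
feel()"
python3 -m handwheel '[[[-1,-1.94,-0.26,0,0,0,0],[-1,-3.75,-1.0,0,0,0,0],[-1,-3.75,-1.0,0,0,0,0],[-1,-3.75,-1.0,0,0,0,0]]]' >/dev/null; python3 -c "
from h import *
feel()"
```

```text
t 19.725 cw angle from start 89.7 r 76.1 z 0.2068 F [5.5 2.7 5.2] pushback 6.1 radial 0.28 open 0.273
t 19.975 cw angle from start 90.4 r 76.0 z 0.2066 F [ 2.6 -2.5  6.8] pushback 1.12 radial 3.39 open 0.272
t 20.475 cw angle from start 120.2 r 76.2 z 0.2066 F [ 0.2 -3.9  8.4] pushback 0.39 radial 3.89 open 0.27
```

```bash
python3 -m handwheel '[[[-1,-0.8,-0.55,0,0,0,0],[-1,-1.55,-1.2,0,0,0,0],[-1,-2.2,-1.95,0,0,0,0],[-1,-2.75,-2.75,0,0,0,0]]]' >/dev/null; python3 -c "
from h import *
feel()"
python3 -m handwheel '[[[-1,0,0,0,0,0,0],[-1,0,0,0,0,0,0]]]' >/dev/null; python3 -c "
from h import *
feel()"

```

```text
t 20.975 cw angle from start 149.0 r 76.2 z 0.2067 F [ 4.  -5.   4.8] pushback 6.04 radial 2.23 open 0.271
t 21.225 cw angle from start 149.5 r 76.2 z 0.2066 F [ 0.  -3.9  6.8] pushback 2.07 radial 3.35 open 0.269
```

```bash
python3 -m handwheel '[[[-1,-0.43,-0.88,0,0,0,0],[-1,-0.75,-1.81,0,0,0,0],[-1,-0.94,-2.77,0,0,0,0],[-1,-1.0,-3.75,0,0,0,0]]]' >/dev/null; python3 -c "
from h import *
feel()"
python3 -m handwheel '[[[-1,0,0,0,0,0,0],[-1,0,0,0,0,0,0]]]' >/dev/null; python3 -c "
from h import *
feel()"

```

```text
t 21.725 cw angle from start 178.8 r 76.0 z 0.2066 F [ 0.4 -6.8  6.5] pushback 6.12 radial 2.92 open 0.274
t 21.975 cw angle from start 179.4 r 76.0 z 0.2064 F [-1.9 -4.7  9. ] pushback 3.18 radial 3.96 open 0.273
```

```bash
python3 -m handwheel '[[[-1,0.06,-0.98,0,0,0,0],[-1,0.26,-1.94,0,0,0,0]]]' >/dev/null; python3 -c "
from h import *
feel()"
python3 -m handwheel '[[[-1,0.31,-0.93,0,0,0,0],[-1,0.75,-1.81,0,0,0,0]]]' >/dev/null; python3 -c "
from h import *
feel()"
python3 -m handwheel '[[[-1,0,0,0,0,0,0],[-1,0,0,0,0,0,0]]]' >/dev/null; python3 -c "
from h import *
feel()"

```

```text
t 22.225 cw angle from start 193.7 r 75.8 z 0.2065 F [-1.  -6.5  7.9] pushback 6.11 radial 2.54 open 0.27
t 22.475 cw angle from start 208.8 r 75.6 z 0.2064 F [-2.5 -6.9  8.1] pushback 6.96 radial 2.36 open 0.273
t 22.725 cw angle from start 209.3 r 75.6 z 0.2063 F [-2.7 -3.2  8.8] pushback 3.29 radial 2.63 open 0.274
```

```bash
python3 -m handwheel '[[[-1,0.55,-0.82,0,0,0,0],[-1,1.19,-1.55,0,0,0,0]]]' >/dev/null; python3 -c "
from h import *
feel()"
python3 -m handwheel '[[[-1,0,0,0,0,0,0],[-1,0,0,0,0,0,0]]]' >/dev/null; python3 -c "
from h import *
feel()"

```

```text
t 22.975 cw angle from start 223.8 r 75.4 z 0.2063 F [-3.4 -5.8  9.7] pushback 6.49 radial 1.68 open 0.272
t 23.225 cw angle from start 224.2 r 75.4 z 0.2063 F [-2.7 -3.4  7.8] pushback 4.01 radial 1.65 open 0.277
```

```bash
python3 -m handwheel '[[[-1,0.73,-0.65,0,0,0,0],[-1,1.55,-1.2,0,0,0,0]]]' >/dev/null; python3 -c "
from h import *
feel()"
python3 -m handwheel '[[[-1,0,0,0,0,0,0],[-1,0,0,0,0,0,0]]]' >/dev/null; python3 -c "
from h import *
feel()"

```

```text
t 23.475 cw angle from start 238.7 r 75.2 z 0.2063 F [-3.5 -6.7  9.5] pushback 7.56 radial -0.41 open 0.275
t 23.725 cw angle from start 239.1 r 75.2 z 0.2062 F [-2.8 -4.2  9.7] pushback 5.03 radial 0.2 open 0.275
```

```bash
python3 -m handwheel '[[[-1,0.88,-0.43,0,0,0,0],[-1,1.81,-0.74,0,0,0,0]]]' >/dev/null; python3 -c "
from h import *
feel()"
python3 -m handwheel '[[[-1,0,0,0,0,0,0],[-1,0,0,0,0,0,0]]]' >/dev/null; python3 -c "
from h import *
feel()
P=[cloud(camera('side')) for i in range(4)]; P=np.median(P,0)
a=np.radians(112.4);e=np.array([np.cos(a),np.sin(a)]);f=np.array([e[1],-e[0]]);d=P[...,:2]-[.5575,.043];u=d@e;v=d@f;Z=P[...,2]
m=(abs(v)>.03)&(abs(v)<.07)&(u<.085)&(u>0)&(Z>.06)&(Z<.12);print(m.sum(),np.percentile(Z[m],[10,50,90]))"

```

```text
t 23.975 cw angle from start 253.4 r 75.0 z 0.2062 F [-7.6 -6.7 11.2] pushback 10.06 radial 0.57 open 0.274
t 24.225 cw angle from start 253.8 r 75.0 z 0.2061 F [-4.5 -4.6 10.1] pushback 6.43 radial -0.13 open 0.272
475 [0.07697338 0.0789185  0.08061006]
```

```bash
python3 -m handwheel '[[[-1,0.63,-0.15,0,0,0,0],[-1,1.29,-0.23,0,0,0,0]]]' >/dev/null; python3 -c "
from h import *
feel()"
python3 -m handwheel '[[[-1,0,0,0,0,0,0],[-1,0,0,0,0,0,0],[-1,0,0,0,0,0,0]]]' >/dev/null; python3 -c "
from h import *
feel()"

```

```text
t 24.675 cw angle from start 263.1 r 75.0 z 0.206 F [-9.1 -5.2 13.4] pushback 10.47 radial 0.95 open 0.272
t 25.05 cw angle from start 263.4 r 74.9 z 0.2061 F [-6.4 -4.4 12.5] pushback 7.76 radial -0.05 open 0.268
```

```bash
python3 -m handwheel '[[[-0.6,0,0,-0.1,0,0,0],[0.3,0,0,-0.1,0,0,0],[0.3,0,0,-0.1,0,0,0],[0.3,0,0,-0.1,0,0,0],[0.3,0,0,-2.5,0,0,0],[0.3,0,0,-7,0,0,0],[0.3,0,0,-11,0,0,0],[0.3,0,0,-15,0,0,0],[0.3,0,0,-15,0,0,0]]]'; python3 - <<'E'
from h import *
feel()
c=camera("side");P=cloud(c);Z=P[...,2]
k=P[(np.hypot(P[...,0]-.5577,P[...,1]-.043)<.024)&(Z>.19)&(Z<.21)];print("hubtop",len(k),np.median(k[:,2]))
cv2.imwrite("pics/side5.png",cv2.resize(c["frame"][120:270,150:310],None,fx=4,fy=4,interpolation=cv2.INTER_CUBIC))
E
```

```text
time_s: 26.18
eef_pos: [0.5171, 0.1067, 0.3591]
eef_rot: [0.001, 0.97, 0.242, 0.003]
wrist_force: [-0.2, -0.7, -0.8]
opening: 0.651
grasp_force: 0.0
t 26.175 cw angle from start 265.4 r 74.7 z 0.3591 F [-0.2 -0.7 -0.8] pushback 0.52 radial -0.44 open 0.651
hubtop 121 0.20048432105125924
```

View pics/side5.png

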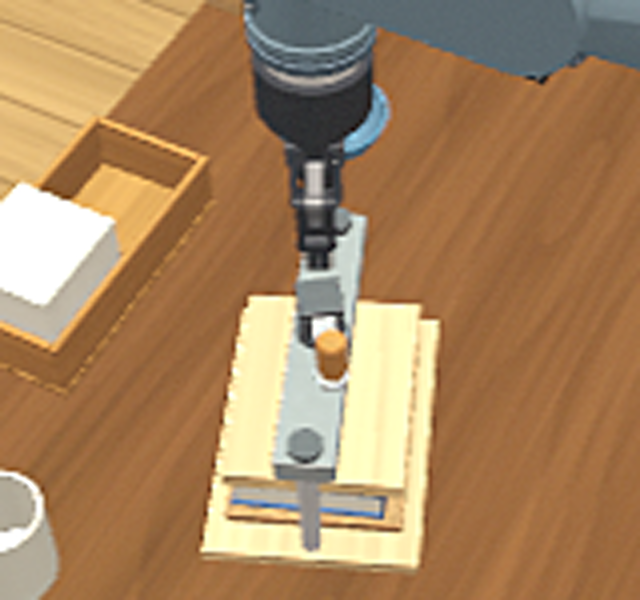

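The gripper is clear, the crank is home (hub top at about 0.2005 m, expected 0.201), and the board is tight on the book.

```bash
python3 -c "
from bench import ctrl
print(ctrl.hand_in())"
```

```text
the job is handed in; nothing more can be done
None
```

I set the crank fully home on the shaft and wound it clockwise by its knob about 2.7 turns until the board bit; from the feel at the knob I estimate the squeeze at about 175 N. I then let go and backed the gripper clear, and handed the job in at about 26 s. The hand-in gave no verdict.

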